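Clamp the shoe in the sole press

ROBOT

A 6-joint arm with a two-finger parallel gripper is mounted at the origin on the work surface. World frame = base frame: x ahead of the robot, y to its left, z up, the work surface at z = 0. Lengths are in m, angles in rad, forces in N, time in s.
With the tool pointing down it reaches from about 0.3 to 0.875 m from the base axis. Payload 6.4 kg.
Tool frame: the origin (TCP) lies between the finger pads; the fingertips stand 25 mm ahead of it and the grasp point (between the pads) lies 6 mm ahead of it; z points along the fingers, y is the line along which they close (so a half turn about z gives the same grasp; the last joint's range is limited). The gripper opens to 85 mm and grips with 20 to 120 N. Pads are 22 mm wide; open, the fingers measure 114 mm over their backs; the gripper's body (76 mm by 85 mm) begins 54 mm behind the grasp point. The pads swing forward as they close: fully open they stand 13 mm farther back than shut.
Start: joints at [-1.54, 0.181, 1.607, -0, 1.354, -0.206], TCP at [0.135, -0.559, 0.256] pointing down, gripper open.
Joint ranges: [-2.99, 2.99], [-0.89, 2.07], [0.3, 2.58], [-1.14, 4.28], [0, 2.63], [-3.12, 3.12]. Speed limits (rad/s): [2.57, 2.57, 3.01, 3.14, 3.14, 3.14].

INTERFACE

Orientations are given as a unit quaternion [w, x, y, z].
In Python, from bench import ctrl gives the robot as it stands.
- The arm moves only by the tool servo_tool, never from a script. Its argument "series" is text: rows parted by semicolons, each of 7 numbers parted by spaces: the gripper command: -1 is fully open, 1 is shut, values between are in proportion, then the shift along the tool's x, y, z in m, then the turn, a rotation vector about the tool's x, y, z in degrees. A call has 1 to 12 rows; each row is the pose to reach, as a shift and turn from the pose commanded when the call began, along the tool's axes at that moment; what a row does not reach only later rows make up. A row lasts 1/12 s, in which the tool goes at most 41.7 mm and 7.16 degrees, less where a joint would pass 70% of its speed; a pose out of reach is approached as far as the arm can. A call with a gripper value outside its range is refused whole. The fingers move at their own pace and stop on an object; the grip force is fixed at half the most. Time passes only in rows, so rows that repeat a pose let the fingers close. It gives the time, the measured TCP pose, the force, the opening and the grip force at its end, in the units of the state.
- ctrl.get_obs(): the state, without advancing time (a new reading comes with each control period).
- ctrl.camera(name): name is "scene" or "top" or "wrist"; returns a dict with "img" (480x640x3 uint8, red, green, blue), "z_map" (480x640 float32, m along the optical axis (not along the pixel's ray), 0 where there is no reading), "fovy" (degrees; the focal length in pixels is half the picture's height over the tangent of half this angle, whatever the lens; pixels are square), "cx", "cy" (the principal point, pixels), "extrinsics" (4x4, takes a point from camera to world coordinates); the wrist camera has in their place "T_tool_cam" (4x4, takes a point from camera to tool coordinates, whose origin is the TCP and whose axes are the flange's). Camera axes: x right, y down, z forward; pixel columns grow to the right and rows downward; lengths in m; the calibration is good to about 2 mm. A picture is of the moment at which its call begins: read the wrist's pose just before it.
- ctrl.hand_in(): hands the job in; it is judged then, once.
The state is a dict: "time_s": time; "q": joint angles; "dq": joint speeds; "joint_efforts": joint torques, N m; "eef_pos": TCP position; "eef_rot": TCP orientation; "wrist_force": force on the tool from outside, world axes, zero at the start; "torque": the same for the moment, N m; "opening": opening from 0.0 (shut) to 1.0 (fully open); "grasp_force": force on a finger pad.
Only numpy, scipy, OpenCV 4.12 (cv2) and the standard library are available. Lean on these libraries where they do the work, as an engineer would, in place of code of your own. Each camera call takes 0.05 s, during which the arm holds its last target. There are 200 camera calls.

TASK

Clamp the shoe in the sole press from the control box on the bench: first push down the raised end of the rocker switch so that it tips right over, then push the wide bar-shaped key fully in so that it stays down, and last press the large round button fully in and finish while still holding it down. Only press with the fingertips: leave the small round button alone, and do not pick up or shift the bottle, jar, hammer or tin that stand about.

Things in the scene. Friction and masses are not known exactly. Their poses are not given: they have to be found in the camera images.
- console: Fixed grey control box, 290 (x) by 250 (y) by 45 mm high. Origin on the bench, 15 mm in +x of the box's middle; x points away from the robot at yaw 0. Four black modules 86 mm square, 12 mm high on its deck at (x, y) = (65, 55), (65, -55), (-35, 55), (-35, -55) mm carry the rocker, bar key, large and small round buttons (all grey); which is where varies. A tin stands on the front ledge.
- rocker (a joint): Rocker switch: paddle 64 mm long (along the box's x), 34 mm wide, two flat halves in a shallow V on a cross pivot 62 mm above the bench. 0 (off): near half level, far half (box +x) slopes up. 0.4 rad (on, its stop): far half level, near half slopes up. Tipped over: above 0.3. Stays where it is left; needs about 3 N at the raised half.
- rocker_raised (a point): Point on the top face of the rocker's far half, 22 mm from the pivot, where to press; moves with the paddle. About 73 mm above the bench when off, 65 mm when on (pushed down 8 to 9 mm).
- bar (a joint): Bar key: 24 mm (x) by 60 mm (y) rectangular key standing 14 mm out of its module; value = how far it is pushed in, 0 to 8 mm (in m, stop at 0.008). Counts as in above 0.006. Needs about 3 N, has no spring and stays where it is left.
- bar_top (a point): Centre of the bar key's flat top, 71 mm above the bench when out; moves with the key; its x and y axes are the box's.
- large (a joint): Large round button, 48 mm across, standing 18 mm out of its module in a steel collar 3 mm high; value = how far it is pushed in, 0 to 8 mm (in m, stop at 0.008). Counts as in above 0.006. Springs back when let go: about 2 N to start, about 6 N at the stop. While it is in, the ram of the press comes down on the shoe (fixed green press, 450 mm high, on the bench far to the right, beyond y = -0.4).
- large_top (a point): Centre of the large button's flat top, 75 mm above the bench when out; moves with the button.
- small (a joint): Small round button, 20 mm across, standing 12 mm out of its module in a flat steel collar 30 mm across (releases the air; must be left alone); value = how far it is pushed in, 0 to 5 mm (in m); springs back.
- small_top (a point): Centre of the small button's top, 69 mm above the bench.
- glue: Loose white bottle, 52 mm across, 130 mm high, to the left of the control box. Origin at the centre of its underside.
- jar: Loose amber jar with a steel lid, 64 mm across, 75 mm high, to the left of the control box. Origin at the centre of its underside.
- hammer: Loose hammer, 220 mm long, lying on the bench to the right of the control box. Its own x runs along the handle towards the head.
- tin: Loose small round aluminium tin, 42 mm across, 26 mm high, standing on the deck of the control box at its front ledge. Origin at the centre of its underside.

How it is judged:
On the way, in this order (a step that is already met when the one before it is completed fails the run):
1. the rocker switch is tipped right over (value of joint rocker above 0.3 rad), for 0.1 s.
2. the bar key is pushed fully in (value of joint rocker above 0.3 rad and value of joint bar above 0.006 m), for 0.1 s.
3. the large button is pressed fully in with rocker and key still set (all of step 2 and value of joint large above 0.006 m), for 0.2 s.
At the end, for the whole second after the job is handed in: Rocker beyond 0.3 of 0.4 rad, bar key in by more than 6 of 8 mm, large button held in by more than 6 of 8 mm by the fingers (contact above 1.5 N) through the last second; small button out (less than 2 mm in); bottle, jar, hammer and tin within 30 mm of where they stood (all of step 3 and contact force between the fingers and large above 1.5 N and value of joint small below 0.002 m and distance of each of glue, jar, hammer, tin from where it was at the start of the episode below 0.03 m); the arm keeps its last pose, push and grip.
It fails at once if the bar key is pushed in (over 4 mm) before the rocker is tipped over (value of joint bar above 0.004 m and not (value of joint rocker above 0.3 rad)).
It fails at once if the large button is pressed (over 4 mm) before the rocker is over and the bar key is in (value of joint large above 0.004 m and not (value of joint rocker above 0.3 rad and value of joint bar above 0.006 m)).
It fails at once if the small button is pressed (over 2.5 mm) (value of joint small above 0.0025 m).
It fails at once if the bottle, jar, hammer or tin is lifted or shifted by more than 30 mm (distance of any of glue, jar, hammer, tin from where it was at the start of the episode above 0.03 m).
It also fails if it takes over 40 s, if anything falls off the work surface, if the arm or the gripper's body presses on something with over 40 N, if the wrist force passes 120 N, or if a joint passes its speed limit or range.

## Working session

There is one attempt and no reset: what is moved stays moved. The work goes in short steps, Python scripts to look and compute and a tool call to move; the robot and the scene stay as the last step left them, time stands still between calls to the robot, and variables do not carry over. Pictures are saved under pics/ and viewed, at most 10 in all, crops included, and the job is handed in when it is done.

Besides the shell and the picture viewer there is one more tool, called after ">>>" by a JSON object that holds its "name" and its "arguments". servo_tool: Moves the arm, as the interface text tells. Its arguments: {"type":"object","properties":{"series":{"type":"string"}},"required":["series"]}

```bash
mkdir -p pics; cat > h.py <<'E'
import numpy as np, cv2
from bench import ctrl
def shot(name,fn=None):
    o=ctrl.get_obs(); c=ctrl.camera(name)
    if 'extrinsics' not in c:
        w,x,y,z=o['eef_rot']
        from scipy.spatial.transform import Rotation as R
        T=np.eye(4);T[:3,:3]=R.from_quat([x,y,z,w]).as_matrix();T[:3,3]=o['eef_pos']
        c['extrinsics']=T@c['T_tool_cam']
    c['f']=240/np.tan(np.radians(c['fovy'])/2)
    if fn: cv2.imwrite('pics/'+fn,c['img'][:,:,::-1])
    return c
def cloud(c):
    v,u=np.mgrid[:480,:640]; z=c['z_map']
    p=np.stack([(u-c['cx'])*z/c['f'],(v-c['cy'])*z/c['f'],z],-1)
    return p@c['extrinsics'][:3,:3].T+c['extrinsics'][:3,3]
def ray(c,u,v,h):
    E=c['extrinsics'];d=E[:3,:3]@np.array([(u-c['cx'])/c['f'],(v-c['cy'])/c['f'],1])
    return E[:3,3]+d*(h-E[2,3])/d[2]
E
python3 - <<'E'
from h import *
o=ctrl.get_obs();print(o['time_s'],o['eef_pos'],o['eef_rot'],o['wrist_force'])
c=shot('top','top.png');P=cloud(c);print(c['extrinsics'].round(3).tolist(),c['f'])
np.save('P.npy',P)
shot('scene','scene.png')
E
```

```text
0.0 [ 0.13486813 -0.55844191  0.25538635] [-8.73233424e-04  9.93001035e-01  1.18102398e-01  6.84497420e-05] [-0.33140615 -0.46755607  1.00077686]
[[-0.024, -0.996, 0.084, 0.47], [-0.999, 0.027, 0.038, 0.051], [-0.04, -0.083, -0.996, 0.845], [0.0, 0.0, 0.0, 1.0]] 453.80967126998064
```

View pics/top.png

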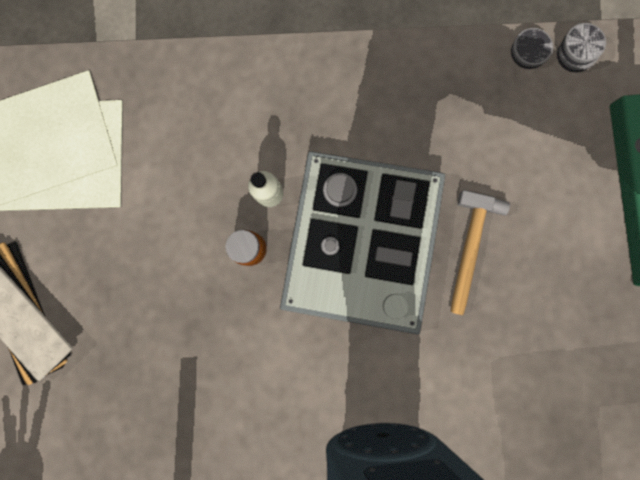

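View pics/scene.png

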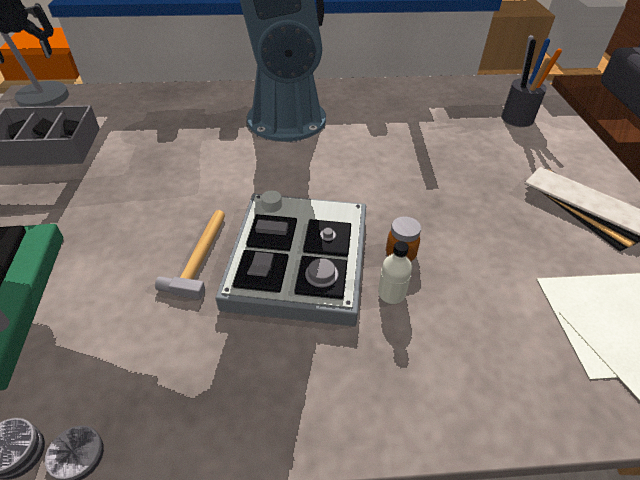

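The top view shows the large button far left (340,190), the rocker far right (403,200), the small button near left (330,245), the bar near right (393,256) and the tin at (398,305). Next I fit the box pose from the four black modules.

```bash
python3 - <<'E'
from h import *
from scipy.ndimage import label
def fit(c,roi,tag):
    im=c['img'].max(2); m=np.zeros((480,640),np.uint8); r=roi
    m[r[1]:r[3],r[0]:r[2]]=im[r[1]:r[3],r[0]:r[2]]<50
    cs,_=cv2.findContours(m,cv2.RETR_EXTERNAL,2)
    cs=[k for k in cs if cv2.contourArea(k)>800]
    out=[]
    for k in cs:
        pts=np.array([ray(c,*p,0.057)[:2] for p in k[:,0].astype(float)],np.float32)
        (x,y),s,a=cv2.minAreaRect(pts); out.append((x,y)); print(tag,np.round([x,y,*s,a],4))
    o=np.array(out)
    if len(o)==4:
        L=np.array([[65,55],[65,-55],[-35,55],[-35,-55]])/1e3
        o=o[np.argsort(-o[:,0])]; o=np.vstack([sorted(o[:2],key=lambda p:-p[1]),sorted(o[2:],key=lambda p:-p[1])])
        lc=L-L.mean(0);oc=o-o.mean(0)
        th=np.arctan2((lc[:,0]*oc[:,1]-lc[:,1]*oc[:,0]).sum(),(lc*oc).sum())
        R=np.array([[np.cos(th),-np.sin(th)],[np.sin(th),np.cos(th)]]);t=o.mean(0)-R@L.mean(0)
        print(tag,'yaw',np.degrees(th),'org',t,'res',(o-(L@R.T+t)).round(4).tolist())
        print('large,rocker(+22),small,bar',((np.array([[65,55],[87,-55],[-35,55],[-35,-55]])/1e3)@R.T+t).round(4).tolist())
c=shot('top');fit(c,(280,150,445,335),'top')
P=cloud(c)
for u,v in[(340,187),(403,188),(403,208),(393,256),(330,245),(370,300),(398,303),(330,290)]:print((u,v),P[v-1:v+2,u-1:u+2].reshape(-1,3).mean(0).round(4))
c=shot('scene');fit(c,(215,190,370,300),'scene')
E
```

```text
top [ 5.04400e-01 -3.70000e-02  8.35000e-02  8.31000e-02  7.84851e+01]
top [5.26100e-01 7.02000e-02 8.28000e-02 8.30000e-02 7.85013e+01]
top [ 6.01800e-01 -5.65000e-02  8.30000e-02  8.39000e-02  7.84862e+01]
top [6.23400e-01 5.06000e-02 8.29000e-02 8.38000e-02 7.83511e+01]
top yaw -11.393686804015509 org [0.54921211 0.00978987] res [[-0.0004, -0.0003], [-0.0003, 0.0005], [0.0004, -0.0004], [0.0004, 0.0002]]
large,rocker(+22),small,bar [[0.6238, 0.0509], [0.6236, -0.0613], [0.5258, 0.0706], [0.504, -0.0372]]
(340, 187) [0.625  0.0502 0.0763]
(403, 188) [ 0.6203 -0.0574  0.0738]
(403, 208) [ 0.587  -0.0571  0.0662]
(393, 256) [ 0.5046 -0.0364  0.0718]
(330, 245) [0.5263 0.07   0.0697]
(370, 300) [0.4301 0.0033 0.0457]
(398, 303) [ 0.4254 -0.0418  0.0717]
(330, 290) [0.449  0.0726 0.0457]
scene [6.29900e-01 4.96000e-02 8.44000e-02 9.05000e-02 7.89053e+01]
scene [ 6.08700e-01 -5.66000e-02  8.45000e-02  9.00000e-02  7.85909e+01]
scene [5.33300e-01 6.89000e-02 8.48000e-02 9.10000e-02 7.80773e+01]
scene [ 5.11700e-01 -3.75000e-02  8.45000e-02  9.11000e-02  7.89702e+01]
scene yaw -11.317031113612323 org [0.55619779 0.00903036] res [[-0.0008, -0.0006], [-0.0004, 0.001], [0.0006, -0.0009], [0.0006, 0.0005]]
large,rocker(+22),small,bar [[0.6307, 0.0502], [0.6307, -0.062], [0.5327, 0.0698], [0.5111, -0.038]]
```

>>> {"name": "servo_tool", "arguments": {"series": "1 0.03 -0.02 0 0 0 0; 1 0.06 -0.04 0 0 0 4; 1 0.09 -0.06 0 0 0 8; 1 0.12 -0.08 0 0 0 12; 1 0.15 -0.10 0 0 0 16; 1 0.18 -0.115 0 0 0 20; 1 0.21 -0.13 0 0 0 25; 1 0.24 -0.15 0 0 0 25; 1 0.27 -0.17 0 0 0 25; 1 0.30 -0.185 0 0 0 25; 1 0.33 -0.205 0 0 0 25; 1 0.36 -0.225 0 0 0 25"}}

```text
time_s: 1.2
eef_pos: [0.433, -0.2543, 0.2563]
eef_rot: [0.0, 0.995, -0.1, 0.0]
wrist_force: [1.1, -0.7, -0.7]
opening: -0.001
grasp_force: 0.0
```

```bash
cat > go.py <<'E'
import sys
from h import *
from scipy.spatial.transform import Rotation as R
o=ctrl.get_obs();w,x,y,z=o['eef_rot'];M=R.from_quat([x,y,z,w]).as_matrix()
print(o['time_s'],'tcp',o['eef_pos'].round(4) if hasattr(o['eef_pos'],'round') else o['eef_pos'],'F',o['wrist_force'],'open',o['opening'])
print('yaw',np.degrees(np.arctan2(M[1,0],M[0,0])),'toolz',M[:,2].round(4))
for n,t in dict(rocker=(.6236,-.0613),bar=(.504,-.0372),large=(.6238,.0509)).items():
    for zt in (.15,): print(n,'shift to z',zt,(M.T@(np.array([*t,zt])-o['eef_pos'])).round(4))
E
python3 go.py
```

```text
1.2 tcp [ 0.433  -0.2543  0.2563] F [ 1.10490681 -0.69883101 -0.70612722] open -0.001213730980902792
yaw -11.443785357749098 toolz [ 1.e-04 -1.e-04 -1.e+00]
rocker shift to z 0.15 [ 0.1485 -0.227   0.1063]
bar shift to z 0.15 [ 0.0265 -0.2269  0.1063]
large shift to z 0.15 [ 0.1264 -0.337   0.1063]
```

>>> {"name": "servo_tool", "arguments": {"series": "1 0.02 -0.03 0 0 0 0; 1 0.04 -0.06 0 0 0 0; 1 0.06 -0.09 0 0 0 0; 1 0.08 -0.12 0.01 0 0 0; 1 0.10 -0.15 0.03 0 0 0; 1 0.12 -0.18 0.05 0 0 0; 1 0.135 -0.207 0.07 0 0 0; 1 0.1485 -0.227 0.086 0 0 0; 1 0.1485 -0.227 0.096 0 0 0; 1 0.1485 -0.227 0.106 0 0 0; 1 0.1485 -0.227 0.106 0 0 0"}}

```text
time_s: 2.12
eef_pos: [0.6208, -0.0626, 0.1476]
eef_rot: [-0.0, 0.995, -0.099, -0.002]
wrist_force: [-0.6, -0.3, -0.4]
opening: -0.0
grasp_force: 0.0
```

```bash
python3 go.py; python3 -c "
from h import *
c=shot('wrist','w1.png');T=c['T_tool_cam'];p=np.linalg.inv(T)@[0,0,.025,1];print(T.round(3).tolist(),p[:2]/p[2]*c['f']+[c['cx'],c['cy']])
P=cloud(c);np.save('Pw.npy',P)"
```

```text
2.1167 tcp [ 0.6208 -0.0626  0.1476] F [-0.57315448 -0.30489543 -0.40418837] open -1.6136267244822706e-05
yaw -11.415174266821499 toolz [-4.5e-03  9.0e-04 -1.0e+00]
rocker shift to z 0.15 [ 0.0025 -0.0018 -0.0025]
bar shift to z 0.15 [-0.1195 -0.0018 -0.0019]
large shift to z 0.15 [-0.0196 -0.1119 -0.0023]
[[0.001, -0.958, -0.287, 0.073], [1.0, 0.001, 0.001, -0.0], [-0.001, -0.287, 0.958, -0.117], [0.0, 0.0, 0.0, 1.0]] [324.76236505 308.31048829]
```

View pics/w1.png

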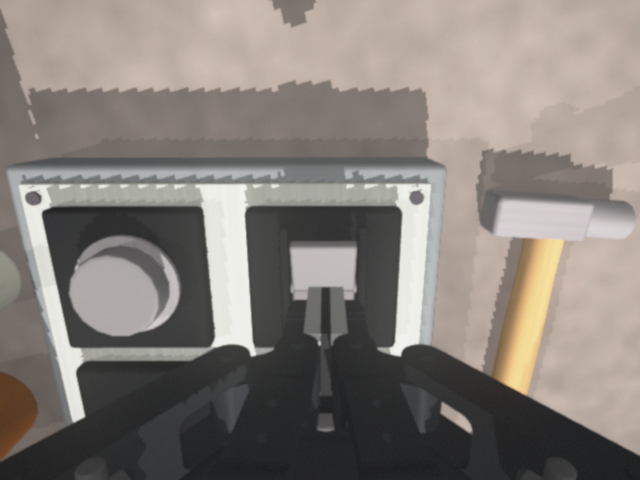

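The wrist view shows the rocker paddle (291–356, rows 242–298) centred under the closed fingertips (325,308). The large button's top is at (115,295).

>>> {"name": "servo_tool", "arguments": {"series": "1 0.001 -0.001 0.015 0 0 0; 1 0.002 -0.001 0.03 0 0 0; 1 0.002 -0.001 0.038 0 0 0; 1 0.002 -0.001 0.043 0 0 0; 1 0.002 -0.001 0.047 0 0 0; 1 0.002 -0.001 0.051 0 0 0; 1 0.002 -0.001 0.055 0 0 0; 1 0.002 -0.001 0.059 0 0 0; 1 0.002 -0.001 0.061 0 0 0; 1 0.002 -0.001 0.061 0 0 0; 1 0.002 -0.001 0.061 0 0 0"}}

```text
time_s: 3.08
eef_pos: [0.6254, -0.0624, 0.09]
eef_rot: [0.0, 0.995, -0.1, 0.001]
wrist_force: [1.7, -1.3, 5.0]
opening: 0.0
grasp_force: 2.3
```

```bash
python3 go.py
```

```text
3.0833 tcp [ 0.6254 -0.0624  0.09  ] F [ 1.72518048 -1.30843997  5.04588033] open 5.895649735378007e-05
yaw -11.427232425747665 toolz [ 1.5e-03 -6.0e-04 -1.0e+00]
rocker shift to z 0.15 [-0.0019 -0.0007 -0.06  ]
bar shift to z 0.15 [-0.1239 -0.0006 -0.0602]
large shift to z 0.15 [-0.024  -0.1107 -0.06  ]
```

>>> {"name": "servo_tool", "arguments": {"series": "1 -0.001 0 0.002 0 0 0; 1 -0.001 0 0.004 0 0 0; 1 -0.001 0 0.004 0 0 0; 1 -0.001 0 0.004 0 0 0"}}

```text
time_s: 3.42
eef_pos: [0.6255, -0.0624, 0.0896]
eef_rot: [0.001, 0.995, -0.099, 0.002]
wrist_force: [-6.4, 0.6, 25.8]
opening: -0.002
grasp_force: 12.7
```

>>> {"name": "servo_tool", "arguments": {"series": "1 0 0 -0.02 0 0 0; 1 0 0 -0.04 0 0 0; 1 -0.02 0 -0.045 0 0 0; 1 -0.045 0 -0.045 0 0 0; 1 -0.07 0 -0.045 0 0 0; 1 -0.095 0 -0.045 0 0 0; 1 -0.11 0 -0.045 0 0 0; 1 -0.123 -0.001 -0.045 0 0 0; 1 -0.123 -0.001 -0.045 0 0 0; 1 -0.123 -0.001 -0.045 0 0 0"}}

```text
time_s: 4.25
eef_pos: [0.5029, -0.0363, 0.13]
eef_rot: [-0.0, 0.995, -0.1, -0.0]
wrist_force: [0.4, 0.2, -0.8]
opening: 0.001
grasp_force: 0.0
```

```bash
python3 go.py; python3 -c "
from h import *
c=shot('wrist','w2.png');P=cloud(c)
for u,v in [(325,150),(325,165),(325,180),(325,195),(325,210),(325,230)]:print((u,v),P[v-1:v+2,u-1:u+2].reshape(-1,3).mean(0).round(4))"
```

```text
4.25 tcp [ 0.5029 -0.0363  0.13  ] F [ 0.35217009  0.23883427 -0.7911878 ] open 0.0010299819488444803
yaw -11.421976158874418 toolz [-8.e-04  4.e-04 -1.e+00]
rocker shift to z 0.15 [ 0.1232  0.0006 -0.0201]
bar shift to z 0.15 [ 0.0012  0.0007 -0.02  ]
large shift to z 0.15 [ 0.1012 -0.1094 -0.02  ]
(325, 150) [ 0.5577 -0.0474  0.044 ]
(325, 165) [ 0.5504 -0.0459  0.044 ]
(325, 180) [ 0.5448 -0.0448  0.0556]
(325, 195) [ 0.5377 -0.0433  0.0562]
(325, 210) [ 0.5354 -0.0429  0.0774]
(325, 230) [ 0.5204 -0.0399  0.056 ]
```

View pics/w2.png

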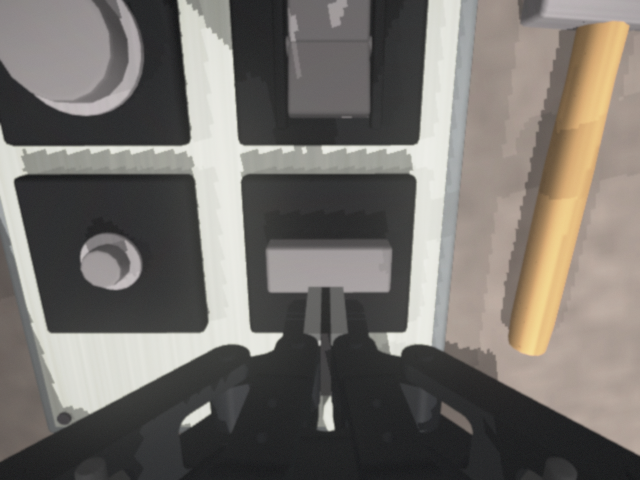

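```bash
python3 -c "
from h import *
c=shot('wrist');P=cloud(c)
for u,v in [(345,110),(345,80),(345,50),(345,30),(345,5),(300,255),(300,245),(300,262),(345,250),(380,250),(70,60),(70,30)]:print((u,v),P[v-1:v+2,u-1:u+2].reshape(-1,3).mean(0).round(4))
print(ray(c,329,241,.071),ray(c,329,288,.071))"
```

```text
(345, 110) [ 0.5753 -0.0594  0.0751]
(345, 80) [ 0.5857 -0.0607  0.0897]
(345, 50) [ 0.5988 -0.0643  0.0655]
(345, 30) [ 0.6065 -0.0658  0.064 ]
(345, 5) [ 0.6155 -0.0675  0.0643]
(300, 255) [ 0.5153 -0.027   0.0695]
(300, 245) [ 0.5185 -0.0274  0.0644]
(300, 262) [ 0.5119 -0.0262  0.0697]
(345, 250) [ 0.5136 -0.0482  0.0696]
(380, 250) [ 0.5101 -0.0644  0.0691]
(70, 60) [0.6158 0.0451 0.0737]
(70, 30) [0.6259 0.0407 0.0742]
[ 0.51983891 -0.04179263  0.071     ] [ 0.49662095 -0.03719669  0.071     ]
```

The rocker is tipped: the far half is level at 64 mm and the near half is raised to 75 mm. The bar (266–391, rows 240–293) lies under the tips, so I press it next.

>>> {"name": "servo_tool", "arguments": {"series": "1 0.003 0.001 0.015 0 0 0; 1 0.003 0.001 0.026 0 0 0; 1 0.003 0.001 0.031 0 0 0; 1 0.003 0.001 0.034 0 0 0; 1 0.003 0.001 0.037 0 0 0; 1 0.003 0.001 0.040 0 0 0; 1 0.003 0.001 0.043 0 0 0; 1 0.003 0.001 0.046 0 0 0; 1 0.003 0.001 0.046 0 0 0; 1 0.003 0.001 0.046 0 0 0; 1 0.003 0.001 0.046 0 0 0"}}

```text
time_s: 5.27
eef_pos: [0.5065, -0.0382, 0.0877]
eef_rot: [0.0, 0.995, -0.099, -0.0]
wrist_force: [-15.1, 3.6, 34.2]
opening: -0.002
grasp_force: 17.1
```

>>> {"name": "servo_tool", "arguments": {"series": "1 0 0 -0.02 0 0 0; 1 0 0 -0.04 0 0 0; 1 0.01 -0.01 -0.054 0 0 0; 1 0.025 -0.03 -0.054 0 0 0; 1 0.045 -0.05 -0.054 0 0 0; 1 0.065 -0.072 -0.054 0 0 0; 1 0.085 -0.095 -0.054 0 0 0; 1 0.097 -0.11 -0.054 0 0 0; 1 0.097 -0.11 -0.054 0 0 0; 1 0.097 -0.11 -0.054 0 0 0"}}

```text
time_s: 6.1
eef_pos: [0.6234, 0.051, 0.138]
eef_rot: [0.0, 0.995, -0.099, 0.0]
wrist_force: [-0.1, 0.6, -0.7]
opening: 0.002
grasp_force: 0.0
```

```bash
python3 go.py; python3 -c "
from h import *
shot('wrist','w3.png');c=shot('top','top2.png');P=cloud(c);print(P[255:258,391:395].reshape(-1,3).mean(0))"
```

```text
6.1 tcp [0.6234 0.051  0.138 ] F [-0.12914944  0.61451015 -0.71024728] open 0.0024138373337779513
yaw -11.342767090648804 toolz [ 2.e-04 -2.e-04 -1.e+00]
rocker shift to z 0.15 [ 0.0223  0.1101 -0.012 ]
bar shift to z 0.15 [-0.0997  0.11   -0.012 ]
large shift to z 0.15 [ 0.0004  0.0001 -0.012 ]
[0.48396101 0.01602703 0.53443921]
```

View pics/w3.png

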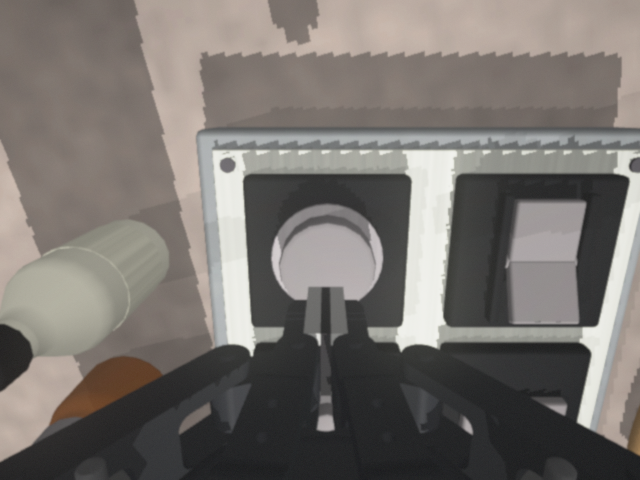

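View pics/top2.png

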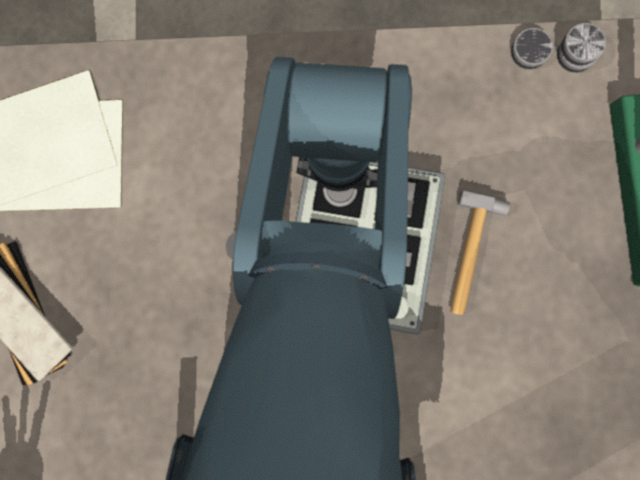

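The wrist view shows the large button (top centre about (327,265)) under the tips (325,300), and the rocker is still over. The top view shows hammer and surroundings undisturbed. The bar stopped solidly at 34 N with the tips at 63 mm, so it is in.

>>> {"name": "servo_tool", "arguments": {"series": "1 0.001 0 0.015 0 0 0; 1 0.001 0 0.03 0 0 0; 1 0.001 0 0.036 0 0 0; 1 0.001 0 0.039 0 0 0; 1 0.001 0 0.042 0 0 0; 1 0.001 0 0.045 0 0 0; 1 0.001 0 0.048 0 0 0; 1 0.001 0 0.05 0 0 0; 1 0.001 0 0.05 0 0 0; 1 0.001 0 0.05 0 0 0; 1 0.001 0 0.05 0 0 0; 1 0.001 0 0.05 0 0 0"}}

```text
time_s: 7.2
eef_pos: [0.6244, 0.0499, 0.0919]
eef_rot: [0.0, 0.995, -0.099, 0.0]
wrist_force: [-12.2, -0.4, 22.2]
opening: 0.002
grasp_force: 11.2
```

```bash
python3 go.py; python3 -c "
from h import *
c=shot('scene','scene2.png');P=cloud(c)
for u,v in [(272,226),(262,229),(280,228),(328,233),(270,202)]:print((u,v),P[v-1:v+2,u-1:u+2].reshape(-1,3).mean(0).round(4))"
```

```text
7.2 tcp [0.6244 0.0499 0.0919] F [-12.19608446  -0.42055131  22.21193841] open 0.0017903044690833025
yaw -11.405192943440777 toolz [ 8.e-04 -1.e-03 -1.e+00]
rocker shift to z 0.15 [ 0.0212  0.1092 -0.058 ]
bar shift to z 0.15 [-0.1008  0.1092 -0.0581]
large shift to z 0.15 [-0.0008 -0.0008 -0.0581]
(272, 226) [ 0.5008 -0.0371  0.0613]
(262, 229) [ 0.5093 -0.0563  0.0625]
(280, 228) [ 0.5078 -0.0216  0.0617]
(328, 233) [0.6478 0.0569 0.1817]
(270, 202) [ 0.4394 -0.0406  0.0703]
```

View pics/scene2.png

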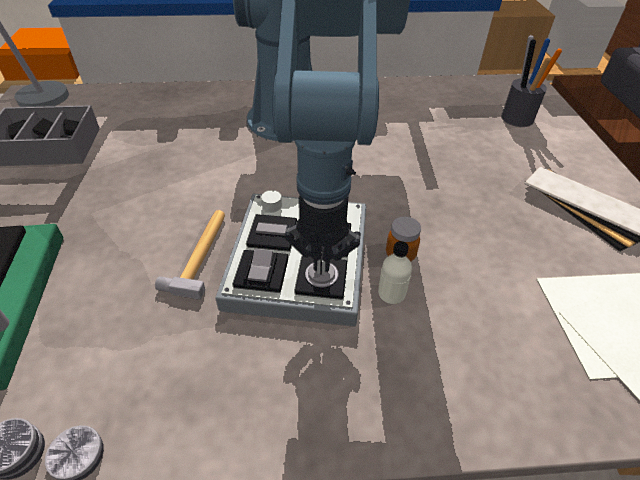

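The scene view shows the bar down (top at 62 mm), the rocker over, the large button held at its stop at (322,272) with 22 N, and everything else in place. I'm handing in.

```bash
python3 -c "
from bench import ctrl
print(ctrl.hand_in())"
```

```text
the job is handed in; nothing more can be done
None
```

I handed the job in at about 7 s: the rocker is tipped over, the bar key is in, and the fingertips are holding the large button at its stop with about 22 N. In the last picture the bottle, jar, hammer and tin stood where they started; the fingers stayed clear of the small button, and the hand-in gave no verdict.

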